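# Refill the green tilt-out bin with wheel nuts from the flap caddy

## Robot

A 7-joint arm with a two-finger parallel gripper is mounted at the origin on the work surface. World frame = base frame: x ahead of the robot, y to its left, z up, the work surface at z = 0. Lengths are in m, angles in rad, forces in N, time in s.
With the tool pointing down it reaches from about 0.425 to 0.925 m from the base axis. Payload 6.8 kg.
Tool frame: the origin (TCP) lies midway between the tips of the shut fingers; the grasp point (between the pads) lies 19 mm behind it (ctrl.grip_depth is the distance from the TCP to the grasp point, in m); z points along the fingers, y is the line along which they close (so a half turn about z gives the same grasp; the last joint's range is limited). The gripper opens to 85 mm and grips with 20 to 120 N. Pads are 22 mm wide; open, the fingers measure 114 mm over their backs; the gripper's body (76 mm by 85 mm) begins 54 mm behind the grasp point. The pads swing forward as they close: fully open they stand 13 mm farther back than shut.
Start: joints at [1.004, 0.477, 0.022, 1.555, -0.011, 1.109, -0.083], TCP at [0.299, -0.605, 0.231] pointing down, gripper open.
Joint ranges: [-2.96, 2.96], [-0.34, 2.1], [-1.41, 1.46], [0.24, 2.44], [-1.37, 4.51], [0.17, 1.92], [-2.96, 2.96]. Speed limits (rad/s): [2.39, 2.39, 3.14, 3.14, 3.14, 3.14, 3.14].

## Interface

Orientations are given as [roll, pitch, yaw] about the fixed x, y, z axes, in that order (R = Rz(yaw) Ry(pitch) Rx(roll)).
In Python, from plant import ctrl gives the robot as it stands.
- The arm moves only by the tool jog_arm, never from a script. Its argument "moves" is a list of rows, each a list of 7 numbers: the shift along the tool's x, y, z in mm, then the turn, a rotation vector about the tool's x, y, z in degrees, then the opening, from -1 (shut) to 1 (fully open), so that 0 is half open. A call has 1 to 8 rows; each row shifts and turns the commanded pose from where the row before left it, along the tool's axes as they then stand; what a row does not reach is not made up. A row lasts 1/10 s, in which the tool goes at most 50 mm and 8.59 degrees, less where a joint would pass 70% of its speed; a pose out of reach is approached as far as the arm can. A call with a gripper value outside its range is refused whole. The fingers move at their own pace and stop on an object; "grip_force" is the grip in N (left out, the last holds). Time passes only in rows, so rows that do not move let the fingers close. It gives the time, the measured TCP pose, the force, the opening and the grip force at its end, in the units of the state.
- ctrl.state(): the state, without advancing time (a new reading comes with each control period).
- ctrl.capture(name): name is "side" or "top" or "wrist"; returns a dict with "pixels" (400x640x3 uint8, red, green, blue), "intrinsics" (3x3 intrinsics, pixels), "xyz" and "rotation" of the camera in the world. Camera axes: x right, y down, z forward; pixel columns grow to the right and rows downward; lengths in m; the calibration is good to about 2 mm. A picture is of the moment at which its call begins. There is no depth.
- ctrl.job_done(): hands the job in; it is judged then, once.
Trained networks look in the newest picture that a camera, given by its name, has taken for a name from the list of things; names that differ only in an ending like _2 or _b are one class to them, and where a whole thing is asked for, a point or a joint stands for the part that bears it (a point fixed in the world has none). Each returns a list of dicts, best first, with "score" (0 to 1); they miss things now and then, are a little off and sometimes report something else, mostly with a low value. They report only what shows in the picture. A call takes as long as a camera call.
- ctrl.silhouettes(camera, thing): "region" (400x640 bool, what is visible of it) and "uv" ([column, row] in pixels, amid what is visible of it).
The state is a dict: "time": time; "q": joint angles; "joint_velocities": joint speeds; "tau": joint torques, N m; "tcp_pos": TCP position; "ee_rot": TCP orientation; "contact_force": force on the tool from outside, world axes, zero at the start; "moment": the same for the moment, N m; "width": finger opening in m; "grasp_force": force on a finger pad.
Only numpy, scipy, OpenCV 4.12 (cv2) and the standard library are available. Lean on these libraries where they do the work, as an engineer would, in place of code of your own. Each camera call takes 0.05 s, during which the arm holds its last target. There are 200 camera calls.

## Task

Pull the green tilt-out bin open all the way to its stop. Then lift the yellow caddy by its handle, hold its nose over the open green bin and tip it just far enough (never upend it) that the red flap swings open and all four wheel nuts slide into the bin. Stand the emptied caddy back upright on the black rubber mat and let go, leaving the green bin fully open, the blue bin shut and everything else on the bench where it was.

Things in the scene. Friction and masses are not known exactly. Their poses are not given: they have to be found in the camera images.
- green_unit: tilt-out bin unit: a grey cabinet 160 deep (x) x 190 wide (y) x 182 high, fixed on the bench, with a green top and one green front that tilts out. Origin: centre of its underside; its -x side (the front, about facing the robot) carries the bin. Closed, the cabinet's top covers the bin; the bin can be filled only while tilted out
- green_bin (a joint): tilt of the green bin: 0 shut, 0.65 rad fully open at its stop; may start slightly ajar. It turns about a horizontal axis along the unit's y through point green_unit_hinge, its top swinging out to the unit's -x. A rubbing hinge (about 0.3 N m: 2 to 3 N at the handle) keeps it where it is left
- green_unit_hinge (a point): point on the green bin's hinge axis, midway across, 12 mm above the bench and 80 mm to -x of the unit's origin; axes as the unit's, does not move with the bin. The green front rises from here: 186 wide, 166 high, 6 thick. Fully open, its top edge is about 100 mm in front of the cabinet and 144 mm above the bench
- green_bin_handle (a point): middle of the green front's steel bar handle: about 10 thick, 100 long along the unit's y, 35 mm out from the face. It moves with the bin: at tilt 0 it is 41 mm to -x of and 155 mm above the hinge. Its z axis points up along the front, -x out of it. The front leans over the bar as the bin opens, so a gripper on the bar should lean somewhat with it
- green_bin_floor (a point): centre of the green bin's inner floor (60 mm behind the front and 5 mm above the hinge when shut), moves with the bin; z up along the front, -x to the front. The bin's inside is 156 mm wide and 115 deep, its side walls 100 high (150 near the front)
- blue_unit: tilt-out bin unit: a grey cabinet 160 deep (x) x 190 wide (y) x 182 high, fixed on the bench, with a blue top and one blue front that tilts out. Origin: centre of its underside; its -x side (the front, about facing the robot) carries the bin. Same as the green one; not to be used
- blue_bin (a joint): tilt of the blue bin, 0 shut; leave it shut
- caddy: flap caddy of yellow sheet steel with a clear top, 150 long (x) x 68 wide (y) x 56 high, loose, 0.3 to 0.5 kg empty. Origin: centre of its underside. Its nose is the -x end, closed only by the red flap; other walls 4 thick, inside 60 wide, floor 4 mm above the underside
- caddy_handle (a point): centre of the caddy's black handle bar, 82 mm above the caddy's underside, midway along: bar 110 long along the caddy's x, 18 wide (y), 24 high, carried on posts 45 mm either side; its lower face is 14 mm above the caddy's top
- caddy_nose (a point): middle of the lower edge of the caddy's nose, 75 mm to the caddy's -x from its origin: the nuts leave over this edge
- caddy_flap (a joint): angle of the red flap, 66 x 50 mm, hinged along the upper edge of the nose: 0 shut, up to 1.3 rad. It hangs freely: it swings outward only when the nose is tipped down or the nuts push it, and falls shut when upright
- nut1: one of four zinc plated flanged wheel nuts, 26 diameter, 22 high, 45 g, starting near the back end inside the caddy. Origin: centre of its flange's underside. How steeply the caddy must lean before the nuts slide differs from run to run (about 17 to 30 degrees)
- nut2: one of four zinc plated flanged wheel nuts, 26 diameter, 22 high, 45 g, starting near the back end inside the caddy. Origin: centre of its flange's underside. How steeply the caddy must lean before the nuts slide differs from run to run (about 17 to 30 degrees)
- nut3: one of four zinc plated flanged wheel nuts, 26 diameter, 22 high, 45 g, starting near the back end inside the caddy. Origin: centre of its flange's underside. How steeply the caddy must lean before the nuts slide differs from run to run (about 17 to 30 degrees)
- nut4: one of four zinc plated flanged wheel nuts, 26 diameter, 22 high, 45 g, starting near the back end inside the caddy. Origin: centre of its flange's underside. How steeply the caddy must lean before the nuts slide differs from run to run (about 17 to 30 degrees)
- mat: black rubber mat, 210 (x) x 140 (y) x 4 thick, fixed to the bench; origin: centre of its underside. The caddy starts on it and goes back on it
- tray: steel tray 210 x 140 x 35 with a tape measure and an offcut in it, fixed; origin: centre of its underside
- spray_can: spray can, 62 diameter, 180 high, loose bystander; origin at the centre of its underside
- jar: jar, 70 diameter, 100 high, loose bystander; origin at the centre of its underside
- screwdriver: screwdriver lying on the bench in front of the bins, loose bystander, about 200 long along its x, handle to -x
- tape_measure: orange tape measure, 70 x 45 x 62, loose in the tray; origin at the centre of its underside
- offcut: wooden offcut, 90 x 45 x 30, loose in the tray; origin at the centre of its underside

How it is judged:
On the way, in this order (a step that is already met when the one before it is completed fails the run):
1. the green bin is pulled open to its stop (value of joint green_bin above 0.6 rad), for 0.2 s.
2. all four wheel nuts are in the open green bin (value of joint green_bin above 0.6 rad and x of nut1 in the frame of green_bin_floor between -0.07 and 0.06 m and y of nut1 in the frame of green_bin_floor between -0.082 and 0.082 m and z of nut1 in the frame of green_bin_floor between -0.005 and 0.1 m and x of nut2 in the frame of green_bin_floor between -0.07 and 0.06 m and y of nut2 in the frame of green_bin_floor between -0.082 and 0.082 m and z of nut2 in the frame of green_bin_floor between -0.005 and 0.1 m and x of nut3 in the frame of green_bin_floor between -0.07 and 0.06 m and y of nut3 in the frame of green_bin_floor between -0.082 and 0.082 m and z of nut3 in the frame of green_bin_floor between -0.005 and 0.1 m and x of nut4 in the frame of green_bin_floor between -0.07 and 0.06 m and y of nut4 in the frame of green_bin_floor between -0.082 and 0.082 m and z of nut4 in the frame of green_bin_floor between -0.005 and 0.1 m), for 0.3 s.
At the end, for the whole second after the job is handed in: the green bin is open at its stop (tilt above 0.6 rad) with all four nuts at rest inside it; the caddy stands upright (within 0.08 rad) and still on the mat, its centre within 80 mm lengthwise and 60 mm crosswise of the mat's centre; the blue bin is shut (below 0.1 rad) (all of step 2 and linear speed of each of nut1, nut2, nut3, nut4 below 0.05 m/s and angle between caddy's own z axis and vertical below 0.08 rad and linear speed of caddy below 0.03 m/s and x of caddy in the frame of mat between -0.08 and 0.08 m and y of caddy in the frame of mat between -0.06 and 0.06 m and z of caddy in the frame of mat between 0 and 0.008 m and value of joint blue_bin below 0.1 rad); the robot touches nothing.
It fails at once if the caddy is upended (leaned more than 70 degrees) (angle between caddy's own z axis and vertical above 1.22 rad).
It fails at once if the blue bin is pulled open (value of joint blue_bin above 0.15 rad).
It fails at once if a bystander (spray can, jar, screwdriver, tape measure or offcut) is moved more than 30 mm (distance of any of spray_can, jar, screwdriver, tape_measure, offcut from where it was at the start of the episode above 0.03 m).
It also fails if it takes over 61 s, if anything falls off the work surface, if the arm or the gripper's body presses on something with over 40 N, if the wrist force passes 120 N, or if a joint passes its speed limit or range.

## Working session

There is one attempt and no reset: what is moved stays moved. The work goes in short steps, Python scripts to look and compute and a tool call to move; the robot and the scene stay as the last step left them, time stands still between calls to the robot, and variables do not carry over. Pictures are saved under pics/ and viewed, at most 10 in all, crops included, and the job is handed in when it is done.

Besides the shell and the picture viewer there is one more tool, called after ">>>" by a JSON object that holds its "op" and its "data". jog_arm: Moves the arm, as the interface text tells. Its arguments: {"type":"object","properties":{"moves":{"type":"array"},"grip_force":{"type":"number"}},"required":["moves"]}

```bash
mkdir -p pics; python3 - <<'E'
from plant import ctrl
import cv2,numpy as np,pickle
s=ctrl.state();print(s['time'],s['tcp_pos'],s['ee_rot'],s['width'])
for c in('side','top'):
    d=ctrl.capture(c);cv2.imwrite(f'pics/{c}0.png',d['pixels'][:,:,::-1])
    K=np.array(d['intrinsics']);print(c,K.tolist(),np.round(d['xyz'],4),np.round(d['rotation'],4).tolist())
    for t in('green_unit','green_bin_handle','caddy','caddy_handle','caddy_flap','mat','blue_unit','screwdriver','spray_can','jar','tray'):
        for r in ctrl.silhouettes(c,t)[:2]:
            m=r['region'];pts=cv2.findNonZero(m.astype(np.uint8));
            print(t,round(r['score'],2),np.round(r['uv']),m.sum(),cv2.minAreaRect(pts) if pts is not None else '')
E
```

```text
0.0 [ 0.29865543 -0.60467003  0.23032286] [-3.13978069e+00  1.48744008e-04  4.58832120e-01] 0.08544273668985207
side [[462.89155220725047, 0.0, 312.82748720438656], [0.0, 462.89155220725047, 200.82339441064818], [0.0, 0.0, 1.0]] [ 0.21   -0.1882  1.3136] [-2.8034, 0.0037, -1.0559]
green_unit 0.86 [302. 134.] 5618 ((302.8606872558594, 132.08731079101562), (78.88121032714844, 78.06047821044922), 24.22774314880371)
green_unit 0.71 [405. 316.] 1689 ((404.06646728515625, 314.7765197753906), (29.429655075073242, 60.46550750732422), 16.557071685791016)
green_bin_handle 0.72 [291. 159.] 1358 ((291.4670715332031, 156.44134521484375), (71.44432067871094, 22.44239616394043), 23.80594253540039)
green_bin_handle 0.17 [221. 121.] 648 ((224.20001220703125, 122.0999984741211), (34.46882247924805, 21.819713592529297), 71.56504821777344)
caddy 0.88 [405. 318.] 1670 ((403.3999938964844, 314.79998779296875), (29.41414451599121, 59.94246292114258), 15.068489074707031)
caddy 0.4 [201. 183.] 483 ((201.49998474121094, 183.5), (19.691856384277344, 26.9029598236084), 33.690067291259766)
caddy_handle 0.97 [408
[... 2484 characters left out ...]
(445.8115539550781, 250.73739624023438), (50.954437255859375, 76.09407806396484), 6.842772960662842)
blue_unit 0.78 [373. 126.] 6384 ((373.54461669921875, 124.13050079345703), (80.4327621459961, 85.37498474121094), 2.935673475265503)
screwdriver 0.97 [322. 243.] 411 ((322.5, 257.0), (66.0, 11.0), 90.0)
screwdriver 0.4 [450. 249.] 1812 ((452.4823303222656, 248.1705780029297), (59.981266021728516, 31.237979888916016), 77.47119140625)
spray_can 0.84 [469. 147.] 1015 ((470.31158447265625, 143.25772094726562), (23.592859268188477, 49.29065704345703), 52.12501525878906)
tray 0.66 [204. 252.] 3019 ((204.35296630859375, 254.58827209472656), (54.327980041503906, 79.55168914794922), 14.03624439239502)
```

```bash
cat > h.py <<'E'
import numpy as np,cv2
from scipy.spatial.transform import Rotation as R
from plant import ctrl
def cam(c):
    d=ctrl.capture(c); return d
def ray(d,uv):
    K=np.array(d['intrinsics']);Rm=R.from_euler('xyz',d['rotation']).as_matrix()
    return np.array(d['xyz']),Rm@np.linalg.inv(K)@np.array([*uv,1.])
def at_z(d,uv,z):
    o,r=ray(d,uv);return o+r*(z-o[2])/r[2]
def proj(d,p):
    Rm=R.from_euler('xyz',d['rotation']).as_matrix()
    q=(np.atleast_2d(p)-np.array(d['xyz']))@Rm;q=q@np.array(d['intrinsics']).T
    return q[:,:2]/q[:,2:]
E
python3 -c "
import cv2
a=cv2.imread('pics/top0.png')[60:330,140:540];cv2.imwrite('pics/topc.png',cv2.resize(a,None,fx=2,fy=2,interpolation=2))"
```

```text
(no output)
```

View pics/topc.png

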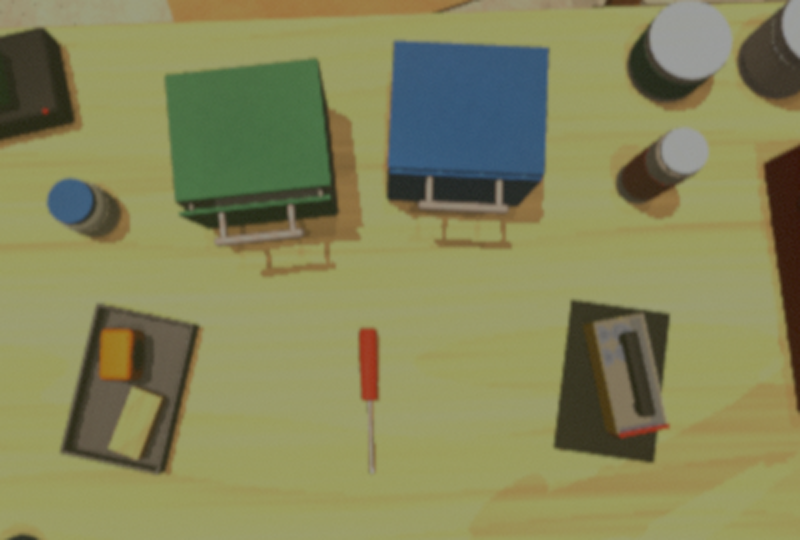

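View pics/side0.png

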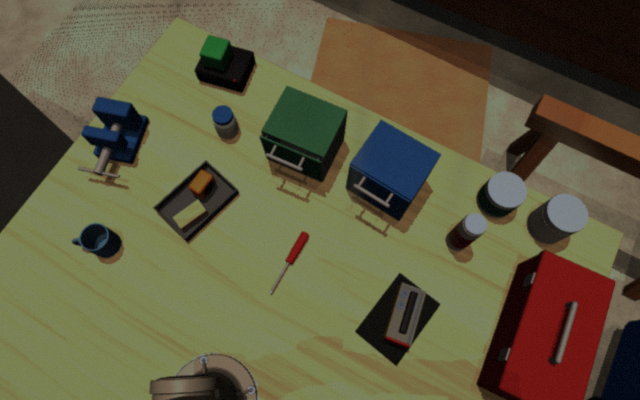

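```bash
python3 - <<'E'
from h import *
d=cam('top');c=lambda x,y:(140+x/2,60+y/2)
for n,p,z in [('gtopBL',(165,74),.182),('gtopBR',(318,59),.182),('gtopFR',(331,190),.182),('gtopFL',(177,204),.182),
 ('ghL',(219,241),.165),('ghR',(302,233),.165),('btopBL',(396,41),.182),('btopBR',(549,47),.182),('btopFL',(389,172),.182),('btopFR',(544,178),.182),
 ('bhL',(422,207),.167),('bhR',(506,208),.167),('caddyhF',(628,335),.094),('caddyhN',(647,412),.094),('capBL',(597,322),.056+.004),('capBR',(640,314),.06),('capNR',(667,425),.06),('capNL',(613,434),.06),
 ('mat1',(573,301),.004),('mat2',(669,314),.004),('mat3',(654,461),.004),('mat4',(556,447),.004),('can',(683,150),.18),('screwT',(373,472),.005),('screwH',(369,329),.02),('jar',(71,201),.1),('trayTR',(200,325),.035),('trayBR',(167,472),.035)]:
    print(n,np.round(at_z(d,c(*p),z),3))
E
```

```text
gtopBL [0.823 0.249 0.182]
gtopBR [0.835 0.061 0.182]
gtopFR [0.672 0.048 0.182]
gtopFL [0.66  0.235 0.182]
ghL [0.616 0.188 0.165]
ghR [0.623 0.086 0.165]
btopBL [ 0.855 -0.035  0.182]
btopBR [ 0.841 -0.222  0.182]
btopFL [ 0.692 -0.022  0.182]
btopFR [ 0.678 -0.207  0.182]
bhL [ 0.651 -0.061  0.167]
bhR [ 0.646 -0.163  0.167]
caddyhF [ 0.49  -0.324  0.094]
caddyhN [ 0.391 -0.343  0.094]
capBL [ 0.509 -0.295  0.06 ]
capBR [ 0.518 -0.353  0.06 ]
capNR [ 0.371 -0.379  0.06 ]
capNL [ 0.361 -0.308  0.06 ]
mat1 [ 0.541 -0.279  0.004]
mat2 [ 0.519 -0.412  0.004]
mat3 [ 0.317 -0.378  0.004]
mat4 [ 0.339 -0.245  0.004]
can [ 0.708 -0.376  0.18 ]
screwT [0.312 0.01  0.005]
screwH [0.509 0.01  0.02 ]
jar [0.686 0.396 0.1  ]
trayTR [0.521 0.242 0.035]
trayBR [0.323 0.288 0.035]
```

```bash
cat >> h.py <<'E'
def state():
    s=ctrl.state();return s,np.array(s['tcp_pos']),R.from_euler('xyz',s['ee_rot'])
def tool(xdir_yaw,pitch=0.,roll=0.):   # pointing down, tool x along yaw, then turns (deg) about tool y, x
    return R.from_euler('zx',[0,0]) and R.from_euler('z',xdir_yaw)*R.from_euler('x',np.pi)*R.from_euler('y',pitch,degrees=True)*R.from_euler('x',roll,degrees=True)
def plan(p0,R0,wps):
    """wps: list of (pos,R,nrows); prints rounded rows (tool axes), carrying rounding along"""
    out=[]
    for p1,R1,n in wps:
        ps,Rs=p0,R0;rv=(Rs.inv()*R1).as_rotvec()
        for i in range(1,n+1):
            pt=ps+(np.array(p1)-ps)*i/n;Rt=Rs*R.from_rotvec(rv*i/n)
            dp=np.round(R0.inv().apply(pt-p0)*1000);dr=np.round(np.degrees((R0.inv()*Rt).as_rotvec()),1)
            out.append([*dp.astype(int).tolist(),*dr.tolist()])
            p0=p0+R0.apply(dp/1000.);R0=R0*R.from_rotvec(np.radians(dr))
    for i,o in enumerate(out):print(i,o,'max' if np.linalg.norm(o[:3])>50 or np.linalg.norm(o[3:])>8.5 else '')
    return p0,R0
YU=.068;HG=np.array([.6677,.1426,.012]);UX=np.array([np.cos(YU),np.sin(YU),0]);UY=np.array([-UX[1],UX[0],0])
def handle(t):
    return HG-UX*(.041*np.cos(t)+.155*np.sin(t))+np.array([0,0,.155*np.cos(t)-.041*np.sin(t)])
E
python3 - <<'E'
from h import *
s,p,r=state()
Rt=tool(YU+np.pi/2,0,-17);z=Rt.as_matrix()[:,2];print(z,handle(.05))
g=handle(.05)+.019*z
plan(p,r,[(g+[-.03,0,.13],Rt,17)])
E
```

```text
[ 0.291696    0.01986596 -0.95630476] [0.61911701 0.13929126 0.16475714]
0 [35, -32, -3, -0.9, 0.6, -3.9] 
1 [37, -29, -2, -0.9, 0.6, -4.0] 
2 [39, -26, -3, -0.8, 0.6, -3.9] 
3 [41, -24, -3, -0.9, 0.6, -4.0] 
4 [42, -20, -3, -0.9, 0.6, -3.9] 
5 [44, -18, -2, -0.9, 0.5, -4.0] 
6 [45, -15, -2, -0.9, 0.6, -3.9] 
7 [46, -11, -3, -0.8, 0.6, -4.0] 
8 [46, -8, -1, -0.9, 0.6, -3.9] 
9 [47, -5, -2, -0.9, 0.6, -4.0] 
10 [47, -2, -1, -0.9, 0.6, -3.9] 
11 [47, 1, 0, -0.9, 0.6, -4.0] 
12 [47, 5, 0, -0.8, 0.6, -3.9] 
13 [47, 8, 1, -0.9, 0.6, -4.0] 
14 [46, 12, 1, -0.9, 0.5, -3.9] 
15 [45, 14, 2, -0.9, 0.6, -3.9] 
16 [44, 17, 3, -0.9, 0.6, -4.0]
```

>>> {"op": "jog_arm", "data": {"moves": [[35,-32,-3,-0.9,0.6,-3.9,-0.4],[37,-29,-2,-0.9,0.6,-4,-0.4],[39,-26,-3,-0.9,0.6,-3.9,-0.4],[41,-24,-3,-0.9,0.6,-4,-0.4],[42,-20,-3,-0.9,0.6,-3.9,-0.4],[44,-18,-2,-0.9,0.5,-4,-0.4],[45,-15,-2,-0.9,0.6,-3.9,-0.4],[46,-11,-3,-0.9,0.6,-4,-0.4]]}}

```text
time: 2.05
tcp_pos: [0.4387, -0.2524, 0.2532]
ee_rot: [2.999, -0.044, 1.017]
contact_force: [0.3, -0.5, 0.1]
width: 0.0254
grasp_force: 0.0
```

>>> {"op": "jog_arm", "data": {"moves": [[46,-8,-1,-0.9,0.6,-3.9,-0.4],[47,-5,-2,-0.9,0.6,-4,-0.4],[47,-2,-1,-0.9,0.6,-3.9,-0.4],[47,1,0,-0.9,0.6,-4,-0.4],[47,5,0,-0.9,0.6,-3.9,-0.4],[47,8,1,-0.9,0.6,-4,-0.4],[46,12,1,-0.9,0.5,-3.9,-0.4],[45,14,2,-0.9,0.6,-3.9,-0.4]]}}

```text
time: 2.85
tcp_pos: [0.5781, 0.098, 0.274]
ee_rot: [2.855, -0.006, 1.571]
contact_force: [0.8, -1.4, -0.0]
width: 0.0258
grasp_force: 0.0
```

```bash
python3 - <<'E'
from h import *
s,p,r=state();print(p,s['q'],s['width'],s['contact_force'])
d=cam('wrist');im=d['pixels'][:,:,::-1].copy()
print(np.round(d['xyz'],3),np.round(d['rotation'],3))
for q in [handle(.05)+UY*.05,handle(.05)-UY*.05,HG+[0,0,.166]]:
    uv=proj(d,q)[0];print(uv);cv2.circle(im,tuple(int(v) for v in uv),3,(0,0,255),1)
cv2.imwrite('pics/w1.png',im)
E
```

```text
[0.57806924 0.09804906 0.273973  ] [ 0.19445973  0.19813002 -0.58227476  1.90977943  0.28262555  0.81164458
 -0.53350931] 0.02575585652568398 [ 0.81857784 -1.38127183 -0.04117666]
[0.538 0.173 0.413] [ 2.846e+00 -2.880e-01 -1.000e-03]
[321.55749197  84.48332113]
[328.31335287 202.93887509]
[384.46636808 143.09369148]
```

View pics/w1.png

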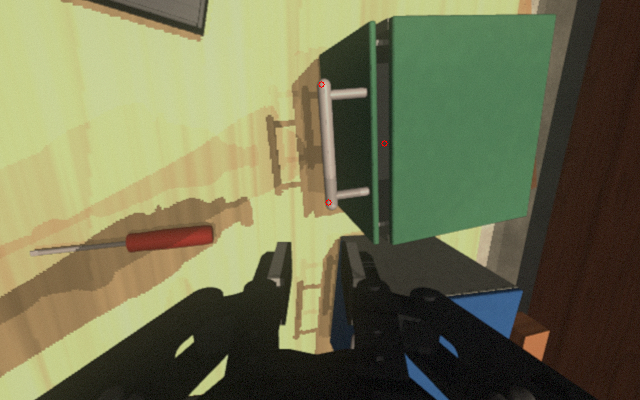

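```bash
python3 - <<'E'
from h import *
s,p,r=state()
Rt=tool(YU+np.pi/2,0,-17);z=Rt.as_matrix()[:,2]
g=handle(.05)+.017*z
plan(p,r,[(g-.05*z,Rt,3),(g,Rt,3)])
print('pull')
ws=[]
for t,l in [(.15,-19),(.25,-21),(.35,-23),(.45,-25),(.55,-27),(.65,-29),(.68,-29)]:
    Rl=tool(YU+np.pi/2,0,l);ws.append((handle(t)+.017*Rl.as_matrix()[:,2],Rl,2 if t<.66 else 1))
p1,R1=plan(g,Rt,ws)
print(handle(.65),p1)
E
```

```text
0 [10, 2, 28, -0.1, 0.1, -1.1] 
1 [10, 2, 28, -0.1, 0.1, -1.0] 
2 [10, 3, 29, -0.1, 0.1, -1.1] 
3 [0, 0, 17, -0.0, -0.0, -0.0] 
4 [0, 0, 16, -0.0, -0.0, -0.0] 
5 [0, 0, 17, -0.0, -0.0, -0.0] 
pull
0 [0, -8, 0, -1.0, -0.0, 0.0] 
1 [0, -7, 1, -1.0, 0.0, -0.0] 
2 [0, -8, 1, -1.0, 0.0, 0.0] 
3 [0, -8, 1, -1.0, 0.0, -0.0] 
4 [0, -7, 1, -1.0, -0.0, 0.0] 
5 [0, -8, 2, -1.0, 0.0, 0.0] 
6 [0, -7, 2, -1.0, 0.0, 0.0] 
7 [0, -8, 2, -1.0, -0.0, -0.0] 
8 [0, -7, 2, -1.0, 0.0, -0.0] 
9 [0, -7, 3, -1.0, 0.0, -0.0] 
10 [0, -7, 3, -1.0, 0.0, 0.0] 
11 [0, -8, 2, -1.0, 0.0, -0.0] 
12 [0, -4, 2, -0.0, 0.0, 0.0] 
[0.5415489  0.13400848 0.11058035] [0.546836   0.13436856 0.09227339]
```

>>> {"op": "jog_arm", "data": {"moves": [[10,2,28,0,0,-1,-0.4],[10,2,28,0,0,-1,-0.4],[10,3,29,0,0,-1,-0.4],[0,0,17,0,0,0,-0.4],[0,0,16,0,0,0,-0.4],[0,0,17,0,0,0,-0.4],[0,0,0,0,0,0,-0.4]]}}

```text
time: 3.6
tcp_pos: [0.6211, 0.1257, 0.1437]
ee_rot: [2.859, 0.009, 1.618]
contact_force: [0.0, -0.1, 0.2]
width: 0.026
grasp_force: 0.0
```

>>> {"op": "jog_arm", "data": {"moves": [[0,0,0,0,0,0,-1],[0,0,0,0,0,0,-1],[0,0,0,0,0,0,-1]], "grip_force": 50}}

```text
time: 3.9
tcp_pos: [0.6226, 0.1266, 0.1467]
ee_rot: [2.854, 0.008, 1.619]
contact_force: [5.5, -0.1, -7.1]
width: 0.0094
grasp_force: 48.5
```

>>> {"op": "jog_arm", "data": {"moves": [[0,-8,0,-1,0,0,-1],[0,-7,1,-1,0,0,-1],[0,-8,1,-1,0,0,-1],[0,-8,1,-1,0,0,-1],[0,-7,1,-1,0,0,-1],[0,-8,2,-1,0,0,-1],[0,-7,2,-1,0,0,-1],[0,-8,2,-1,0,0,-1]]}}

```text
time: 4.7
tcp_pos: [0.5716, 0.1226, 0.117]
ee_rot: [2.712, 0.008, 1.616]
contact_force: [31.3, -1.8, -30.4]
width: 0.0093
grasp_force: 48.0
```

>>> {"op": "jog_arm", "data": {"moves": [[0,-7,2,-1,0,0,-1],[0,-7,3,-1,0,0,-1],[0,-7,3,-1,0,0,-1],[0,-8,2,-1,0,0,-1],[0,-4,2,0,0,0,-1],[0,0,0,0,0,0,-1],[0,0,0,0,0,0,-1]]}}

```text
time: 5.4
tcp_pos: [0.5537, 0.1211, 0.0975]
ee_rot: [2.63, 0.01, 1.612]
contact_force: [23.6, -5.5, 3.0]
width: 0.0091
grasp_force: 52.5
```

>>> {"op": "jog_arm", "data": {"moves": [[0,-5,2,0,0,0,-1],[0,-3,2,0,0,0,-1],[0,0,0,0,0,0,-1],[0,0,0,0,0,0,-1]]}}

```text
time: 5.8
tcp_pos: [0.5541, 0.1212, 0.0968]
ee_rot: [2.615, 0.01, 1.609]
contact_force: [5.4, -9.3, 53.5]
width: 0.0087
grasp_force: 58.6
```

>>> {"op": "jog_arm", "data": {"moves": [[0,4,-3,0,0,0,-1],[0,0,0,0,0,0,-0.4],[0,0,0,0,0,0,-0.4],[0,0,0,0,0,0,-0.4]]}}

```text
time: 6.2
tcp_pos: [0.5474, 0.122, 0.0933]
ee_rot: [2.634, 0.008, 1.614]
contact_force: [9.1, -4.4, 11.5]
width: 0.0259
grasp_force: 6.5
```

```bash
python3 - <<'E'
from h import *
s,p,r=state();print(p,s['ee_rot'],s['width'],s['contact_force'])
z=r.as_matrix()[:,2]
p1=p-.09*z
cy=.18
C=np.array([.4405,-.3335])
Rt=tool(cy)
mid=np.array([.46,-.05,.26]);
plan(p,r,[(p1,r,3),(np.array([*C,.2]),Rt,14)])
E
```

```text
[0.54744412 0.12195704 0.09331443] [2.63387236 0.00843021 1.61394244] 0.025852422476463417 [ 9.05462391 -4.40200585 11.51097282]
0 [0, 0, -30, 0.0, 0.0, 0.0] 
1 [0, 0, -30, 0.0, 0.0, 0.0] 
2 [0, 0, -30, 0.0, 0.0, 0.0] 
3 [-32, -4, -4, 1.7, -1.5, 5.7] 
4 [-33, -2, -4, 1.8, -1.4, 5.8] 
5 [-32, 2, -3, 1.7, -1.5, 5.7] 
6 [-33, 6, -1, 1.7, -1.4, 5.8] 
7 [-32, 8, -2, 1.8, -1.5, 5.7] 
8 [-30, 11, -1, 1.7, -1.5, 5.7] 
9 [-30, 15, 0, 1.7, -1.4, 5.8] 
10 [-28, 17, 0, 1.8, -1.5, 5.7] 
11 [-26, 20, 0, 1.7, -1.4, 5.8] 
12 [-23, 23, 0, 1.7, -1.5, 5.7] 
13 [-22, 24, -1, 1.7, -1.5, 5.8] 
14 [-19, 27, 0, 1.8, -1.4, 5.7] 
15 [-16, 29, -1, 1.7, -1.5, 5.7] 
16 [-13, 30, -1, 1.7, -1.4, 5.8]
```

>>> {"op": "jog_arm", "data": {"moves": [[0,5,0,0,0,0,-0.4],[0,0,-30,0,0,0,-0.4],[0,0,-30,0,0,0,-0.4],[0,0,-30,0,0,0,-0.2],[-32,-4,-4,1.7,-1.5,5.7,0.5],[-33,-2,-4,1.8,-1.4,5.8,0.5],[-32,2,-3,1.7,-1.5,5.7,0.5],[-33,6,-1,1.7,-1.4,5.8,0.5]]}}

```text
time: 7.0
tcp_pos: [0.4882, -0.0093, 0.1748]
ee_rot: [2.779, -0.069, 1.208]
contact_force: [0.2, 0.3, 0.6]
width: 0.0645
grasp_force: 0.0
```

>>> {"op": "jog_arm", "data": {"moves": [[-32,8,-2,1.8,-1.5,5.7,0.5],[-30,11,-1,1.7,-1.5,5.7,0.5],[-30,15,0,1.7,-1.4,5.8,0.5],[-28,17,0,1.8,-1.5,5.7,0.5],[-26,20,0,1.7,-1.4,5.8,0.5],[-23,23,0,1.7,-1.5,5.7,0.5],[-22,24,-1,1.7,-1.5,5.8,0.5],[-19,27,0,1.8,-1.4,5.7,0.5]]}}

```text
time: 7.8
tcp_pos: [0.4531, -0.2688, 0.1916]
ee_rot: [3.081, -0.035, 0.383]
contact_force: [1.9, -0.6, 0.6]
width: 0.0636
grasp_force: 0.0
```

```bash
python3 - <<'E'
from h import *
s,p,r=state();print(p,s['ee_rot'],s['q'],s['width'],s['contact_force'])
d=cam('wrist');im=d['pixels'][:,:,::-1].copy()
for t in('caddy_handle','caddy'):
    for x in ctrl.silhouettes('wrist',t)[:1]:print(t,x['score'],x['uv'],x['region'].sum())
C=np.array([.4405,-.3335,.094])
for e in(-.055,0,.055):
    uv=proj(d,C+e*np.array([np.cos(.18),np.sin(.18),0]))[0];print(uv);cv2.circle(im,tuple(int(v) for v in uv),3,(0,0,255),1)
t=cam('top')
for e in(-.0775,.0775):
    b=HG-UX*.1+UY*e*1.2;b[2]=.144;print(proj(t,b))
im2=t['pixels'][100:210,190:370,::-1];im2=cv2.resize(im2,None,fx=3,fy=3)
cv2.imwrite('pics/w2.png',np.hstack([cv2.resize(im,(450,330))*0+cv2.resize(im,(450,330)),im2[:330]])[:,:800] if 0 else np.vstack([im[:, :540],im2[:,:540][:200]]))
import pickle;pickle.dump(d,open('w2.pkl','wb'))
E
```

```text
[ 0.45311531 -0.26875187  0.19157528] [ 3.08070137 -0.03498324  0.38279344] [ 0.31699587  0.24280319  0.10328304  2.00638494 -0.01004514  0.82564159
 -0.76608168] 0.06356161137170843 [ 1.89039543 -0.60930864  0.58477956]
caddy_handle 0.93 [364.3, 222.0] 11162
caddy 0.84 [363.2, 223.0] 11489
[357.32710141 297.35305133]
[371.95555029 242.56092943]
[388.14765224 181.91200952]
[[309.56728555 196.88381412]]
[[235.02350809 204.12557116]]
```

View pics/w2.png

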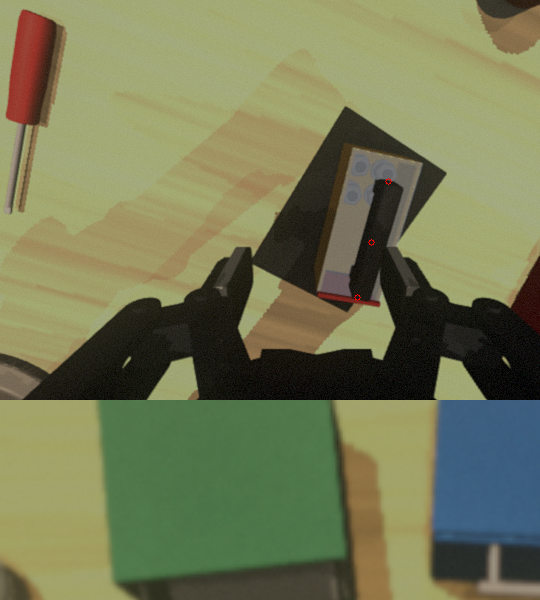

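```bash
python3 - <<'E'
from h import *
s,p,r=state()
Rt=tool(.20);C=np.array([.4405,-.335,.13])
plan(p,r,[(C,Rt,4),(C+[0,0,-.062],Rt,3)])
E
```

```text
0 [-10, 13, 16, 0.8, -0.6, 2.6] 
1 [-9, 14, 15, 0.9, -0.6, 2.7] 
2 [-8, 15, 16, 0.8, -0.5, 2.6] 
3 [-7, 15, 15, 0.9, -0.6, 2.7] 
4 [0, 0, 21, -0.0, -0.0, -0.0] 
5 [0, 0, 20, -0.0, -0.0, -0.0] 
6 [0, 0, 21, -0.0, -0.0, -0.0]
```

>>> {"op": "jog_arm", "data": {"moves": [[-10,13,16,0.8,-0.6,2.6,0.2],[-9,14,15,0.9,-0.6,2.7,0.2],[-8,15,16,0.8,-0.5,2.6,0.2],[-7,15,15,0.9,-0.6,2.7,0.2],[0,0,0,0,0,0,0.2],[0,0,0,0,0,0,0.2]]}}

```text
time: 8.6
tcp_pos: [0.4405, -0.3331, 0.1296]
ee_rot: [-3.14, 0.001, 0.203]
contact_force: [0.8, 0.2, -0.3]
width: 0.0513
grasp_force: 0.0
```

>>> {"op": "jog_arm", "data": {"moves": [[0,2,21,0,0,0,0.2],[0,0,20,0,0,0,0.2],[0,0,20,0,0,0,0.2],[0,0,0,0,0,0,-1],[0,0,0,0,0,0,-1],[0,0,0,0,0,0,-1],[0,0,0,0,0,0,-1],[0,0,0,0,0,0,-1]], "grip_force": 110}}

```text
time: 9.4
tcp_pos: [0.4416, -0.3363, 0.07]
ee_rot: [-3.141, -0.001, 0.201]
contact_force: [-0.9, 2.5, 7.6]
width: 0.0168
grasp_force: 108.4
```

```bash
cat >> h.py <<'E'
NT=np.array([-.075,0,.066]);NOSE=HG-UX*.05+UY*.03+[0,0,.158]
def pour(th,N=NOSE):
    Rp=tool(1.989,th);return N-Rp.apply(NT),Rp
E
python3 - <<'E'
from h import *
s,p,r=state()
a,Ra=pour(0,NOSE+[0,0,.04]);b,Rb=pour(12)
print(NOSE,a,b,pour(35)[0])
plan(p,r,[(p+[0,0,.02],r,1),(p+[0,0,.19],r,5),(a,Ra,20),(b,Rb,4)])
E
```

```text
[0.61577713 0.16913329 0.17      ] [0.58531816 0.23766978 0.276     ] [0.5915566  0.2236325  0.25015112] [0.60620068 0.19068149 0.26708227]
0 [0, 0, -20, 0.0, 0.0, 0.0] 
1 [0, 0, -34, 0.0, 0.0, 0.0] 
2 [0, 0, -34, 0.0, 0.0, 0.0] 
3 [0, 0, -34, 0.0, 0.0, 0.0] 
4 [0, 0, -34, 0.0, 0.0, 0.0] 
5 [0, 0, -34, 0.0, 0.0, 0.0] 
6 [13, -27, -1, 0.0, -0.0, -5.1] 
7 [15, -25, -1, 0.0, -0.0, -5.1] 
8 [17, -24, 0, 0.0, -0.0, -5.2] 
9 [20, -23, -1, 0.0, -0.0, -5.1] 
10 [21, -20, -1, 0.0, -0.0, -5.1] 
11 [23, -19, -1, 0.0, -0.0, -5.1] 
12 [24, -16, 0, 0.0, -0.0, -5.2] 
13 [26, -14, -1, 0.0, -0.0, -5.1] 
14 [28, -12, -1, 0.0, -0.0, -5.1] 
15 [28, -9, -1, 0.0, -0.0, -5.1] 
16 [29, -7, -1, 0.0, -0.0, -5.1] 
17 [29, -4, 0, 0.0, -0.0, -5.2] 
18 [29, -2, -1, 0.0, -0.0, -5.1] 
19 [30, 1, -1, 0.0, -0.0, -5.1] 
20 [29, 4, -1, 0.0, -0.0, -5.1] 
21 [29, 7, -1, 0.0, -0.0, -5.2] 
22 [28, 8, 0, 0.0, -0.0, -5.1] 
23 [28, 12, -1, 0.0, -0.0, -5.1] 
24 [26, 14, -1, 0.0, -0.0, -5.1] 
25 [25, 16, -1, 0.0, -0.0, -5.2] 
26 [-4, 0, 7, 0.0, 3.0, 0.0] 
27 [-4, 0, 6, 0.0, 3.0, 0.0] 
28 [-5, 0, 6, 0.0, 3.0, 0.0] 
29 [-5, 0, 6, 0.0, 3.0, 0.1]
```

>>> {"op": "jog_arm", "data": {"moves": [[0,0,-20,0,0,0,-1],[0,0,-34,0,0,0,-1],[0,0,-34,0,0,0,-1],[0,0,-34,0,0,0,-1],[0,0,-34,0,0,0,-1],[0,0,-34,0,0,0,-1],[13,-27,-1,0,0,-5.1,-1],[15,-25,-1,0,0,-5.1,-1]]}}

```text
time: 10.2
tcp_pos: [0.4552, -0.2789, 0.2613]
ee_rot: [-3.141, 0.0, 0.381]
contact_force: [-0.1, 0.7, -5.2]
width: 0.0164
grasp_force: 107.4
```

>>> {"op": "jog_arm", "data": {"moves": [[17,-24,0,0,0,-5.2,-1],[20,-23,-1,0,0,-5.1,-1],[21,-20,-1,0,0,-5.1,-1],[23,-19,-1,0,0,-5.1,-1],[24,-16,0,0,0,-5.2,-1],[26,-14,-1,0,0,-5.1,-1],[28,-12,-1,0,0,-5.1,-1],[28,-9,-1,0,0,-5.1,-1]]}}

```text
time: 11.0
tcp_pos: [0.512, -0.0468, 0.2652]
ee_rot: [-3.137, 0.001, 1.101]
contact_force: [1.1, -1.1, -4.8]
width: 0.0161
grasp_force: 107.5
```

>>> {"op": "jog_arm", "data": {"moves": [[29,-7,-1,0,0,-5.1,-1],[29,-4,0,0,0,-5.2,-1],[29,-2,-1,0,0,-5.1,-1],[30,1,-1,0,0,-5.1,-1],[29,4,-1,0,0,-5.1,-1],[29,7,-1,0,0,-5.2,-1],[28,8,0,0,0,-5.1,-1],[28,12,-1,0,0,-5.1,-1]]}}

```text
time: 11.8
tcp_pos: [0.5702, 0.1822, 0.2719]
ee_rot: [-3.139, -0.001, 1.816]
contact_force: [-0.5, -0.7, -3.9]
width: 0.016
grasp_force: 107.6
```

>>> {"op": "jog_arm", "data": {"moves": [[26,14,-1,0,0,-5.1,-1],[25,16,-1,0,0,-5.2,-1],[0,0,0,0,0,0,-1]]}}

```text
time: 12.1
tcp_pos: [0.5841, 0.2446, 0.274]
ee_rot: [-3.141, -0.006, 2.001]
contact_force: [-0.9, 0.6, -5.8]
width: 0.0163
grasp_force: 107.5
```

```bash
python3 - <<'E'
from h import *
s,p,r=state();print(p,s['q'],s['width'],s['contact_force'])
print('nose',p+r.apply(NT))
plan(p,r,[(*pour(12),4)])
d=cam('top');im=d['pixels'][:,:,::-1].copy()
for q in [p+r.apply(NT),HG-UX*.1+UY*.093+[0,0,.132],HG-UX*.1-UY*.093+[0,0,.132]]:
    cv2.circle(im,tuple(int(v) for v in proj(d,q)[0]),2,(0,0,255),1)
e=cam('side');im2=e['pixels'][:,:,::-1].copy()
for q in [p+r.apply(NT),HG-UX*.1+UY*.093+[0,0,.132],HG-UX*.1-UY*.093+[0,0,.132]]:
    cv2.circle(im2,tuple(int(v) for v in proj(e,q)[0]),2,(0,0,255),1)
f=lambda a:cv2.resize(a,None,fx=3,fy=3,interpolation=2)
cv2.imwrite('pics/t3.png',np.hstack([f(im[100:230,200:333]),f(im2[70:200,220:353])]))
E
```

```text
[0.58405201 0.24456631 0.27404379] [-0.20760696  0.40236759 -0.38417224  1.59017301  0.15311802  1.17970454
 -0.19266002] 0.016254152444334195 [-0.93133119  0.64348629 -5.76514637]
nose [0.6151022  0.17671637 0.20761134]
0 [-6, 0, 6, -0.0, 2.9, 0.2] 
1 [-5, -1, 6, -0.1, 2.9, 0.1] 
2 [-7, 0, 5, 0.0, 3.0, 0.2] 
3 [-6, -1, 5, -0.0, 2.9, 0.2]
```

View pics/t3.png

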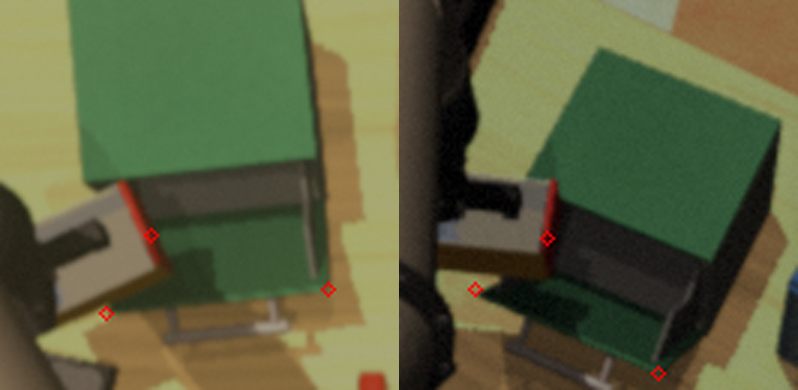

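```bash
python3 - <<'E'
from h import *
s,p,r=state()
a,Ra=plan(p,r,[(*pour(12),4)]);print(a)
a,Ra=plan(a,Ra,[(*pour(16),2),(*pour(20),2),(*pour(24),2),(*pour(28),2),(*pour(32),2),(*pour(36),2)])
E
```

```text
0 [-4, 0, 6, -0.0, 3.0, 0.0] 
1 [-5, 0, 6, -0.1, 2.9, 0.1] 
2 [-5, 0, 5, -0.0, 3.0, 0.0] 
3 [-5, 0, 5, -0.1, 3.0, 0.1] 
[0.59148541 0.22346531 0.25021212]
0 [-2, 0, -2, 0.0, 2.0, -0.0] 
1 [-3, 0, -3, 0.0, 2.0, -0.0] 
2 [-2, 0, -3, 0.0, 2.0, -0.0] 
3 [-2, 0, -2, 0.0, 2.0, -0.0] 
4 [-3, 0, -3, 0.0, 2.0, -0.0] 
5 [-2, 0, -2, 0.0, 2.0, -0.0] 
6 [-2, 0, -3, 0.0, 2.0, -0.0] 
7 [-3, 0, -3, 0.0, 2.0, -0.0] 
8 [-2, 0, -2, 0.0, 2.0, -0.0] 
9 [-2, 0, -3, 0.0, 2.0, -0.0] 
10 [-3, 0, -2, 0.0, 2.0, -0.0] 
11 [-2, 0, -3, 0.0, 2.0, -0.0]
```

>>> {"op": "jog_arm", "data": {"moves": [[-4,0,6,0,3,0,-1],[-5,0,6,0,3,0,-1],[-5,0,5,0,3,0,-1],[-5,0,5,0,3,0,-1],[-2,0,-2,0,2,0,-1],[-3,0,-3,0,2,0,-1],[-2,0,-3,0,2,0,-1],[-2,0,-2,0,2,0,-1]]}}

```text
time: 13.0
tcp_pos: [0.597, 0.21, 0.2583]
ee_rot: [-3.14, -0.351, 1.988]
contact_force: [-0.2, -0.2, -4.5]
width: 0.0164
grasp_force: 107.7
```

>>> {"op": "jog_arm", "data": {"moves": [[0,0,0,0,0,0,-1],[0,0,0,0,0,0,-1],[0,0,0,0,0,0,-1],[0,0,0,0,0,0,-1],[-3,0,-3,0,2,0,-1],[-2,0,-2,0,2,0,-1],[0,0,0,0,0,0,-1],[0,0,0,0,0,0,-1]]}}

```text
time: 13.8
tcp_pos: [0.6, 0.2044, 0.261]
ee_rot: [-3.14, -0.42, 1.986]
contact_force: [-0.3, 0.7, -5.2]
width: 0.0162
grasp_force: 107.6
```

>>> {"op": "jog_arm", "data": {"moves": [[0,0,0,0,0,0,-1],[0,0,0,0,0,0,-1],[-2,0,-3,0,2,0,-1],[-3,0,-3,0,2,0,-1],[0,0,0,0,0,0,-1],[0,0,0,0,0,0,-1],[0,0,0,0,0,0,-1],[0,0,0,0,0,0,-1]]}}

```text
time: 14.6
tcp_pos: [0.6021, 0.1996, 0.2648]
ee_rot: [-3.14, -0.49, 1.989]
contact_force: [0.2, 1.0, -4.6]
width: 0.0163
grasp_force: 107.7
```

```bash
cat > look.py <<'E'
from h import *
import sys
s,p,r=state();print(p,np.degrees(np.arccos(-r.as_matrix()[2,2])),s['width'],s['contact_force'],'nose',p+r.apply(NT))
f=lambda a:cv2.resize(a,None,fx=3,fy=3,interpolation=2)
im=cam('top')['pixels'][:,:,::-1];im2=cam('side')['pixels'][:,:,::-1]
cv2.imwrite(f'pics/{sys.argv[1]}.png',np.hstack([f(im[100:230,200:333]),f(im2[70:200,220:353])]))
E
python3 look.py p1
```

```text
[0.60214177 0.19960537 0.26483721] 28.089388896886977 0.016318552900658666 [ 0.15890229  1.01914999 -4.6138848 ] nose [0.61632846 0.16751073 0.17129753]
```

View pics/p1.png

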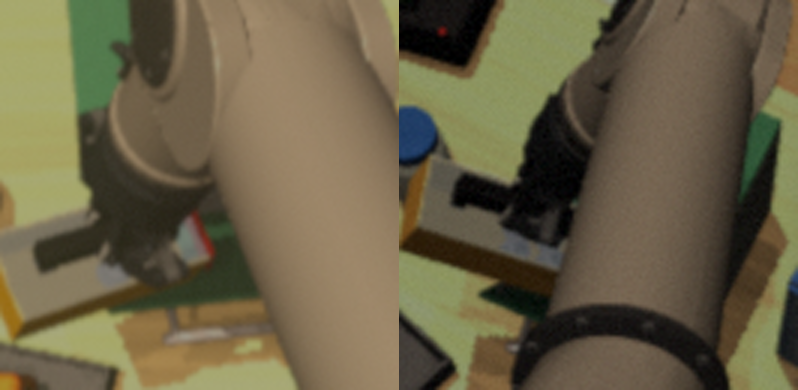

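>>> {"op": "jog_arm", "data": {"moves": [[0,0,0,0,0,0,-1],[0,0,0,0,0,0,-1],[0,0,0,0,0,0,-1],[-2,0,-2,0,2,0,-1],[-2,0,-3,0,2,0,-1],[0,0,0,0,0,0,-1],[0,0,0,0,0,0,-1],[0,0,0,0,0,0,-1]]}}

```text
time: 15.5
tcp_pos: [0.6048, 0.1938, 0.2671]
ee_rot: [-3.14, -0.56, 1.988]
contact_force: [-0.2, -0.3, -2.6]
width: 0.0163
grasp_force: 108.0
```

>>> {"op": "jog_arm", "data": {"moves": [[-3,0,-2,0,2,0,-1],[-2,0,-3,0,2,0,-1],[0,0,0,0,0,0,-1],[0,0,0,0,0,0,-1],[0,0,0,0,0,0,-1],[0,0,0,0,0,0,-1],[0,0,0,0,0,0,-1],[0,0,0,0,0,0,-1]]}}

```text
time: 16.3
tcp_pos: [0.6075, 0.1876, 0.2687]
ee_rot: [-3.14, -0.63, 1.989]
contact_force: [-0.7, -0.1, -3.4]
width: 0.0161
grasp_force: 108.0
```

```bash
python3 look.py p2
```

```text
[0.60750628 0.1875888  0.26871057] 36.07333213462827 0.01607333350981219 [-0.66123308 -0.08224547 -3.42324805] nose [0.61626412 0.16767127 0.17120369]
```

View pics/p2.png

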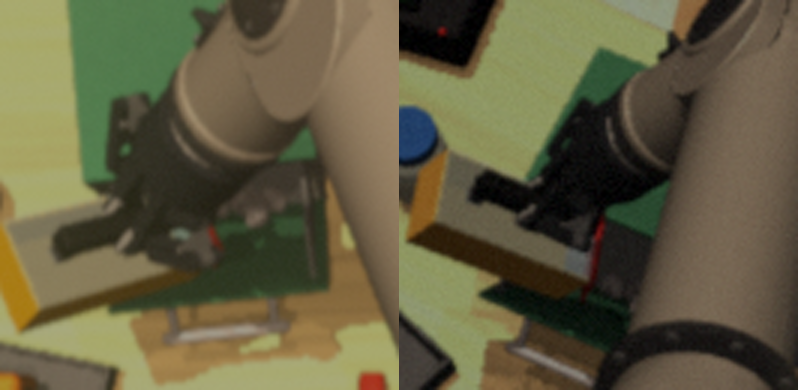

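>>> {"op": "jog_arm", "data": {"moves": [[-3,0,-2,0,2,0,-1],[-2,0,-3,0,2,0,-1],[-3,0,-2,0,2,0,-1],[0,0,0,0,0,0,-1],[0,0,0,0,0,0,-1],[0,0,0,0,0,0,-1],[0,0,0,0,0,0,-1],[0,0,0,0,0,0,-1]]}}

```text
time: 17.2
tcp_pos: [0.6118, 0.1782, 0.2695]
ee_rot: [-3.141, -0.734, 1.989]
contact_force: [0.1, -1.2, -3.2]
width: 0.0165
grasp_force: 108.0
```

```bash
python3 - <<'E'
from h import *
s,p,r=state();print(s['contact_force'])
a,Ra=pour(0,NOSE+[0,0,.06])
m,Rm=pour(20,NOSE+[0,0,.04])
plan(p,r,[(m,Rm,5),(a+UY*.03,Ra,4)])
E
```

```text
[ 0.1418159  -1.16768858 -3.18592702]
0 [9, 0, 1, -0.0, -4.4, 0.0] 
1 [10, 0, 0, -0.0, -4.4, 0.0] 
2 [9, 0, 0, -0.0, -4.4, 0.0] 
3 [10, 0, -2, -0.0, -4.5, 0.0] 
4 [9, 0, -2, -0.1, -4.4, 0.0] 
5 [13, 3, 5, 0.0, -5.0, 0.0] 
6 [13, 2, 4, 0.0, -5.0, 0.0] 
7 [14, 3, 3, 0.0, -5.0, 0.0] 
8 [13, 2, 2, 0.1, -5.0, 0.0]
```

>>> {"op": "jog_arm", "data": {"moves": [[9,0,1,0,-4.4,0,-1],[10,0,0,0,-4.4,0,-1],[9,0,0,0,-4.4,0,-1],[10,0,-2,0,-4.5,0,-1],[9,0,-2,0,-4.4,0,-1],[13,3,5,0,-5,0,-1],[13,2,4,0,-5,0,-1],[14,3,3,0,-5,0,-1]]}}

```text
time: 18.0
tcp_pos: [0.5862, 0.2548, 0.2972]
ee_rot: [-3.142, -0.084, 1.989]
contact_force: [0.0, 0.1, -3.8]
width: 0.0165
grasp_force: 107.9
```

>>> {"op": "jog_arm", "data": {"moves": [[13,2,2,0,-5,0,-1],[0,0,0,0,0,0,-1],[0,0,0,0,0,0,-1]]}}

```text
time: 18.3
tcp_pos: [0.582, 0.2686, 0.2956]
ee_rot: [-3.14, -0.001, 1.993]
contact_force: [0.0, -0.8, -3.6]
width: 0.0163
grasp_force: 107.9
```

```bash
python3 look.py p3; python3 - <<'E'
from h import *
s,p,r=state()
T=np.array([.4416,-.3363,.073]);Rt=tool(.2)
plan(p,r,[(np.array([.50,-.05,.28]),tool(1.1),10),(T+[0,0,.2],Rt,11)])
E
```

```text
[0.58197987 0.26863236 0.29563263] 0.11341137972670257 0.016340915708082403 [ 0.01195933 -0.80373807 -3.5846615 ] nose [0.61255694 0.20023288 0.22954516]
0 [-25, -20, 2, -0.0, 0.0, 5.1] 
1 [-28, -18, 1, -0.0, 0.0, 5.1] 
2 [-28, -16, 2, -0.0, 0.0, 5.1] 
3 [-30, -13, 1, -0.0, 0.0, 5.0] 
4 [-31, -10, 2, -0.0, 0.0, 5.1] 
5 [-32, -8, 1, -0.0, 0.0, 5.1] 
6 [-32, -4, 2, -0.0, 0.1, 5.1] 
7 [-33, -2, 2, -0.1, -0.0, 5.1] 
8 [-33, 1, 1, 0.0, -0.0, 5.1] 
9 [-32, 4, 2, 0.0, -0.0, 5.1] 
10 [-26, 7, 1, -0.0, -0.0, 4.7] 
11 [-25, 9, 0, -0.0, -0.0, 4.7] 
12 [-24, 11, 1, -0.0, -0.0, 4.7] 
13 [-23, 13, 0, -0.0, -0.0, 4.6] 
14 [-22, 15, 1, -0.0, -0.0, 4.7] 
15 [-20, 17, 1, -0.0, -0.0, 4.7] 
16 [-20, 18, 0, -0.0, -0.0, 4.7] 
17 [-17, 20, 1, -0.0, -0.0, 4.7] 
18 [-16, 21, 0, -0.0, -0.0, 4.7] 
19 [-14, 23, 1, -0.0, -0.0, 4.6] 
20 [-13, 23, 0, -0.0, -0.0, 4.7]
```

View pics/p3.png

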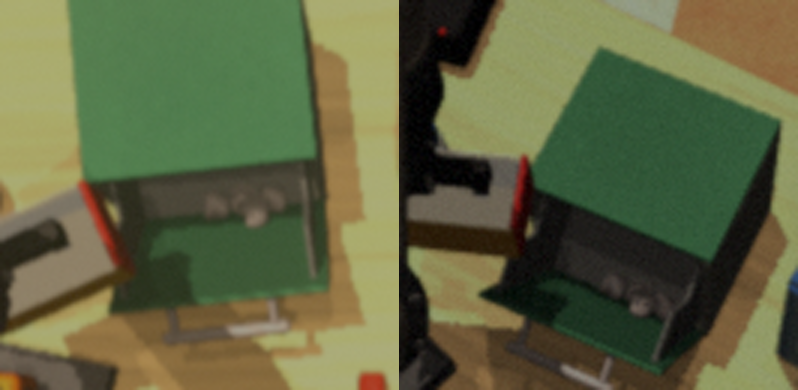

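The four nuts lie in the bin (blobs around (215–272, 205)), the caddy is empty, and the bin is still open. Now I'll carry the caddy back.

>>> {"op": "jog_arm", "data": {"moves": [[-25,-20,2,0,0,5.1,-1],[-28,-18,1,0,0,5.1,-1],[-28,-16,2,0,0,5.1,-1],[-30,-13,1,0,0,5.0,-1],[-31,-10,2,0,0,5.1,-1],[-32,-8,1,0,0,5.1,-1],[-32,-4,2,0,0,5.1,-1],[-33,-2,2,0,0,5.1,-1]]}}

```text
time: 19.2
tcp_pos: [0.5166, 0.0113, 0.2828]
ee_rot: [-3.141, 0.0, 1.272]
contact_force: [1.1, -0.9, -2.7]
width: 0.0158
grasp_force: 107.7
```

>>> {"op": "jog_arm", "data": {"moves": [[-33,1,1,0,0,5.1,-1],[-32,4,2,0,0,5.1,-1],[-26,7,1,0,0,4.7,-1],[-25,9,0,0,0,4.7,-1],[-24,11,1,0,0,4.7,-1],[-23,13,0,0,0,4.6,-1],[-22,15,1,0,0,4.7,-1],[-20,17,1,0,0,4.7,-1]]}}

```text
time: 20.0
tcp_pos: [0.4684, -0.2071, 0.2759]
ee_rot: [3.141, 0.001, 0.604]
contact_force: [-0.6, 0.4, -3.3]
width: 0.0164
grasp_force: 107.7
```

>>> {"op": "jog_arm", "data": {"moves": [[-20,18,0,0,0,4.7,-1],[-17,20,1,0,0,4.7,-1],[-16,21,0,0,0,4.7,-1],[-14,23,1,0,0,4.6,-1],[-13,23,0,0,0,4.7,-1],[0,0,0,0,0,0,-1],[0,0,0,0,0,0,-1]]}}

```text
time: 20.7
tcp_pos: [0.4414, -0.3363, 0.2738]
ee_rot: [3.141, 0.001, 0.199]
contact_force: [-0.4, 0.4, -2.7]
width: 0.0163
grasp_force: 107.9
```

```bash
python3 - <<'E'
from h import *
s,p,r=state();print(p,s['ee_rot'])
T=np.array([.4416,-.3363,.073]);Rt=tool(.2)
plan(p,r,[(T+[0,0,.02],Rt,5),(T,Rt,2)])
E
```

```text
[ 0.44142315 -0.33632839  0.2738163 ] [3.14135158e+00 1.39187045e-03 1.98606787e-01]
0 [0, 0, 36, 0.0, 0.0, -0.0] 
1 [0, 0, 36, 0.0, 0.0, -0.0] 
2 [0, 0, 36, 0.0, 0.0, -0.0] 
3 [0, 0, 37, 0.0, 0.1, -0.1] 
4 [0, 0, 36, 0.0, -0.0, 0.0] 
5 [0, 0, 10, 0.0, -0.0, 0.0] 
6 [0, 0, 10, 0.0, -0.0, 0.0]
```

>>> {"op": "jog_arm", "data": {"moves": [[0,0,36,0,0,0,-1],[0,0,36,0,0,0,-1],[0,0,36,0,0,0,-1],[0,0,37,0,0,0,-1],[0,0,36,0,0,0,-1],[0,0,10,0,0,0,-1],[0,0,9,0,0,0,-1],[0,0,0,0,0,0,-1]]}}

```text
time: 21.5
tcp_pos: [0.4422, -0.3352, 0.0743]
ee_rot: [3.141, 0.001, 0.202]
contact_force: [0.2, 0.0, -2.5]
width: 0.0161
grasp_force: 107.7
```

>>> {"op": "jog_arm", "data": {"moves": [[0,0,2,0,0,0,-1],[0,0,1,0,0,0,-1],[0,0,0,0,0,0,-1],[0,0,0,0,0,0,-1]]}}

```text
time: 21.9
tcp_pos: [0.442, -0.3355, 0.0717]
ee_rot: [3.14, 0.0, 0.202]
contact_force: [-0.6, -1.0, -2.8]
width: 0.0161
grasp_force: 107.7
```

Not down yet; a couple of mm more, then release.

>>> {"op": "jog_arm", "data": {"moves": [[0,0,1,0,0,0,-1],[0,0,1,0,0,0,-1],[0,0,0,0,0,0,-1]]}}

```text
time: 22.2
tcp_pos: [0.4419, -0.3356, 0.07]
ee_rot: [3.141, 0.001, 0.202]
contact_force: [-2.7, 0.7, 6.4]
width: 0.0163
grasp_force: 109.5
```

>>> {"op": "jog_arm", "data": {"moves": [[0,0,0,0,0,0,0.2],[0,0,0,0,0,0,0.2],[0,0,0,0,0,0,0.2],[0,0,0,0,0,0,0.2]]}}

```text
time: 22.6
tcp_pos: [0.4417, -0.3354, 0.069]
ee_rot: [3.141, 0.001, 0.202]
contact_force: [-0.2, 0.2, -0.2]
width: 0.0514
grasp_force: 0.0
```

>>> {"op": "jog_arm", "data": {"moves": [[0,0,-20,0,0,0,0.2],[0,0,-35,0,0,0,0.2],[0,0,-45,0,0,0,0.2],[0,0,-45,0,0,0,0.2],[-30,30,-10,0,0,0,0.2],[-30,35,0,0,0,0,0.2],[0,40,0,0,0,0,0.2],[0,40,0,0,0,0,0.2]]}}

```text
time: 23.4
tcp_pos: [0.4111, -0.4911, 0.2248]
ee_rot: [3.14, 0.001, 0.2]
contact_force: [0.9, 0.5, 0.6]
width: 0.0512
grasp_force: 0.0
```

```bash
python3 - <<'E'
from h import *
s,p,r=state();print(s['time'],p)
d=cam('top');cv2.imwrite('pics/f.png',cv2.resize(d['pixels'][60:330,140:540,::-1],None,fx=2,fy=2,interpolation=2))
E
```

```text
23.4 [ 0.41113713 -0.49106075  0.22478762]
```

View pics/f.png

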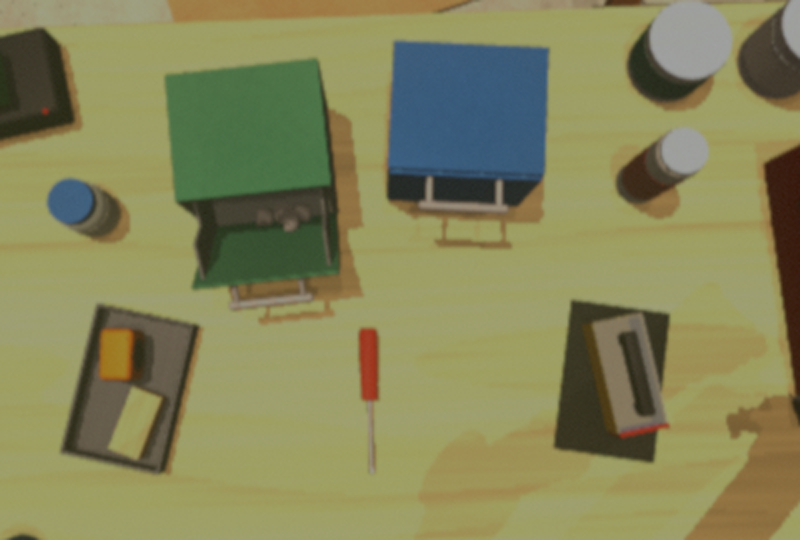

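The picture shows the green bin fully open, its front edge near row 280, with the nuts at about (265–305, 215). The empty caddy stands on the mat, the blue bin is shut and the bystanders haven't moved.

>>> {"op": "jog_arm", "data": {"moves": [[0,0,0,0,0,0,0.2],[0,0,0,0,0,0,0.2],[0,0,0,0,0,0,0.2]]}}

```text
time: 23.75
tcp_pos: [0.4124, -0.4878, 0.224]
ee_rot: [-3.141, 0.001, 0.203]
contact_force: [-0.1, -0.5, 1.0]
width: 0.0513
grasp_force: 0.0
```

```bash
python3 -c "
from plant import ctrl
print(ctrl.job_done())"
```

```text
the job is handed in; nothing more can be done
None
```

I handed the job in at about 24 s, with no verdict returned: the last picture shows the green bin open at its stop with the nuts in it, the emptied caddy upright on the mat, the blue bin shut and the bystanders where they were.

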